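Pin down the shaker's hold-down bar

TASK

Make the tube rack on the bench shaker safe to shake. First lift the white bottle that blocks the open side of the fork out of the way and stand it upright on free bench at least 20 cm from the fork; then press the raised hold-down bar down until its lug sits in the fork with the holes in line, then take the one of the three T-headed pins that fits (thin enough for the holes and long enough to go right through both cheeks) and push it in from the fork's open side (the side away from the white console) until its head is fully home against the fork. Leave the other two pins and everything else on the bench where they are.

Things in the scene. Friction and masses are not known exactly. Their poses are not given: they have to be found in the camera images.
- shaker: Bench shaker, fixed. White base 250 (x) x 220 (y) x 45 mm; origin at the centre of its underside. On it, in its frame: tube rack under the bar (x -65 to 45, y +-43, top 104 mm up), the bar's hinge tower towards -x (top 138 mm), a steel fork towards +x, and a console (see console). Pins enter the fork only from its open +y side, travelling along the shaker's -y.
- console (a point): Centre of the top of the white console block, 70 mm (x) x 28 mm (y), top 150 mm above the bench, which stands beside the fork on its -y side and leaves no room to put a pin in from there. Axes parallel to the shaker's.
- fork_entry (a point): Centre of the hole in the outer face of the fork's +y (open-side) cheek, 120 mm above the bench; axes parallel to the shaker's, hole axis = y. Two upright steel cheeks, each 14 mm thick (y) and 48 mm wide (x), tops 144 mm above the bench, holes 23 mm in diameter, 21 mm gap between them, 49 mm over both outer faces.
- bar (a joint): Hinge angle of the steel hold-down bar, rad: 0 = down on its stop, lying level with its lug (16 mm thick, 44 mm high, hole 23 mm) between the fork cheeks and the three holes in line; larger = free end swung up (limit 1.2). Stiff friction hinge: it stays where it is left; about 2 to 5 N on the pad moves it down.
- bar_hinge (a point): Hinge axis of the bar, along the shaker's y, 120 mm above the bench; axes parallel to the shaker's. The bar runs from here 204 mm to its free end (lug hole at 180 mm), 26 mm wide, 14 mm thick, towards the shaker's +x when down.
- bar_pad (a point): Centre of the upper face of the grey thumb pad on the bar (40 mm along the bar, 36 mm wide), 115 mm along the bar from the hinge and 19 mm above the bar's centre line; its frame turns with the bar: x along the bar to the free end, z out of the pad.
- pin_long: Steel T-headed pin, the one that fits: round shaft 20 mm in diameter, 90 mm long with the last 15 mm tapered to 10 mm; head a flat-sided block 28 mm (along the axis) x 50 mm (y) x 20 mm (z). Lies flat on the bench (axis 10 mm up). Origin on the axis at the shoulder where shaft meets head; +x towards the nose, so the head spans x -28 to 0. About 0.4 kg.
- bottle: Plain white round bottle, 48 mm in diameter up to 120 mm, narrow neck and grey cap 32 mm wide, 150 mm tall, about 0.2 kg. It stands upright on the bench just in front of the fork's open side, in the pin's way. Origin at the centre of its underside, z up.
- pin_short: Like pin_long but the shaft is only 42 mm long: it cannot pass through both cheeks. Same origin and axes. Leave it.
- pin_thick: Like pin_long but the shaft is 30 mm in diameter and the head 30 mm thick: it cannot enter the holes. Same origin and axes, axis 15 mm up. Leave it.
- spray_bottle: Bystander: white spray bottle with blue trigger head, body 72 mm diameter, 200 mm tall. Origin at the centre of its underside. Leave it where it stands.
- reagent_jar: Bystander: amber jar, 60 mm diameter, 90 mm tall. Origin at the centre of its underside. Leave it where it stands.
- tip_box: Bystander: flat pipette-tip box, 120 x 80 mm, 48 mm tall. Origin at the centre of its underside. Leave it where it stands.
- dish: Bystander: small lidded glass dish, 60 mm diameter, 15 mm tall. Origin at the centre of its underside. Leave it where it stands.
- marker: Bystander: marker pen lying flat, 130 x 14 x 14 mm, along its x axis. Origin at the centre of its underside. Leave it where it stands.
- tissue_box: Bystander: cardboard tissue box, 80 x 100 mm, 61 mm tall. Origin at the centre of its underside. Leave it where it stands.
- flask: Bystander: glass bottle, 64 mm diameter, 140 mm tall. Origin at the centre of its underside. Leave it where it stands.
There are look-alikes about, which are no part of the job. Leave any blue or purple look-alike of the bottle alone.

How it is judged:
On the way, in this order (a step that is already met when the one before it is completed fails the run):
1. the bottle stands upright on the bench, let go, more than 180 mm from the fork hole (horizontal distance between bottle and fork_entry above 0.18 m and angle between bottle's own z axis and vertical below 0.15 rad and height (world z) of bottle below 0.01 m and linear speed of bottle below 0.02 m/s and contact force between the fingers and bottle below 0.1 N), for 0.2 s.
2. the bar is down, its lug between the fork cheeks (within 0.06 rad of its stop) (value of joint bar below 0.06 rad), for 0.2 s.
3. the long pin is in the fork, at least 60 mm of its shaft past the entry face (distance between pin_long and fork_entry below 0.03 m and angle between the x axis of pin_long and the y axis of shaker, either way round below 0.2 rad), for 0.1 s.
At the end, for the whole second after the job is handed in: Bottle upright (0.15 rad), on the bench (10 mm), still, let go, over 180 mm from the fork hole; bar down (within 0.06 rad of its stop); long pin through fork and lug from the open side, shoulder within 4 mm of the entry face, axis within 5 mm and 0.12 rad of the hole's, at rest (all of step 1 and value of joint bar below 0.06 rad and y of pin_long in the frame of fork_entry between -0.004 and 0.004 m and x of pin_long in the frame of fork_entry between -0.005 and 0.005 m and z of pin_long in the frame of fork_entry between -0.005 and 0.005 m and angle between the x axis of pin_long and the y axis of shaker, either way round below 0.12 rad and linear speed of pin_long below 0.02 m/s); the robot touches nothing.
It fails at once if one of the other pins is moved more than 40 mm (distance of any of pin_short, pin_thick from where it was at the start of the episode above 0.04 m).
It fails at once if a bystander is moved more than 30 mm or tipped over (distance of any of spray_bottle, reagent_jar, tip_box, dish, marker, tissue_box, flask from where it was at the start of the episode above 0.03 m or angle between any of spray_bottle, reagent_jar, tip_box, dish, marker, tissue_box, flask's own z axis and vertical above 0.5 rad).
It also fails if it takes over 70 s, if anything falls off the work surface, if the arm or the gripper's body presses on something with over 40 N, if the wrist force passes 120 N, or if a joint passes its speed limit or range.

ROBOT

A 6-joint arm with a two-finger parallel gripper is mounted at the origin on the work surface. World frame = base frame: x ahead of the robot, y to its left, z up, the work surface at z = 0. Lengths are in m, angles in rad, forces in N, time in s.
With the tool pointing down it reaches from about 0.275 to 0.75 m from the base axis. Payload 10.2 kg.
Tool frame: the origin (TCP) lies at the very end of the fingers, on their centre line; the grasp point (between the pads) lies 19 mm behind it; y points along the fingers, x is the direction in which the jaws open and shut, and the axes are right-handed (so a half turn about y gives the same grasp; the last joint's range is limited). The gripper opens to 85 mm and grips with 20 to 120 N. Pads are 22 mm wide; open, the fingers measure 114 mm over their backs; the gripper's body (76 mm by 85 mm) begins 54 mm behind the grasp point. The pads swing forward as they close: fully open they stand 13 mm farther back than shut.
Start: joints at [1.026, 0.313, 1.498, -0, 1.331, -0.223], TCP at [0.166, 0.498, 0.231] pointing down, gripper open.
Joint ranges: [-2.94, 2.94], [-0.97, 2.17], [0.19, 2.56], [-1.23, 4.37], [0.02, 3.11], [-2.88, 2.88]. Speed limits (rad/s): [2.39, 2.39, 3.01, 3.14, 3.14, 3.14].

INTERFACE

Orientations are given as a rotation vector (axis times angle).
In Python, from workcell import r, eyes, job gives the robot as it stands.
- The arm moves only by the tool jog_arm, never from a script. Its argument "series" is a list that holds one entry, the list of rows, each a list of 5 numbers: the opening, from 0 (shut) to 1 (fully open), then the shift along the tool's x, y, z in cm, then the turn about the tool's y in degrees. A call has 1 to 20 rows; each row is the pose to reach, as a shift and turn from the pose commanded when the call began, along the tool's axes at that moment; what a row does not reach only later rows make up. A row lasts 1/10 s, in which the tool goes at most 50 mm and 8.59 degrees, less where a joint would pass 70% of its speed; a pose out of reach is approached as far as the arm can. A call with a gripper value outside its range is refused whole. The fingers move at their own pace and stop on an object; "grip_force" is the grip in N (left out, the last holds). Time passes only in rows, so rows that repeat a pose let the fingers close. It gives the time, the measured TCP pose, the force and the opening at its end, in the units of the state.
- r.observe(): the state, without advancing time (a new reading comes with each control period).
- eyes.camera(name): name is "side" or "top"; returns (picture, depth): 384x512x3 uint8, red, green, blue; 384x512 float32, m along the optical axis (not along the pixel's ray), 0 where there is no reading.
- eyes.camera_model(name): a dict with "fx", "fy", "cx", "cy" (pixels), "k1" (the pictures are not rectified: a ray, as slopes to the right and down, at radius r is drawn at 1 + k1 r^2 times it, then the intrinsics apply), "T" (4x4, takes a point from camera to world coordinates). Camera axes: x right, y down, z forward; pixel columns grow to the right and rows downward; lengths in m; the calibration is good to about 2 mm. A picture is of the moment at which its call begins. camera_model takes no time and is no camera call.
- job.job_done(): hands the job in, once; it reports no verdict.
The state is a dict: "clock": time; "joints": joint angles; "joint_velocities": joint speeds; "tau": joint torques, N m; "tcp_pos": TCP position; "eef_rot": TCP orientation; "force": force on the tool from outside, world axes, zero at the start; "ft_torque": the same for the moment, N m; "opening": opening from 0.0 (shut) to 1.0 (fully open).
Only numpy, scipy, OpenCV 4.12 (cv2) and the standard library are available. Lean on these libraries where they do the work, as an engineer would, in place of code of your own. Each camera call takes 0.05 s, during which the arm holds its last target.

## Working session

There is one attempt and no reset: what is moved stays moved. The work goes in short steps, Python scripts to look and compute and a tool call to move; the robot and the scene stay as the last step left them, time stands still between calls to the robot, and variables do not carry over. Pictures are saved under pics/ and viewed, and the job is handed in when it is done.

Besides the shell and the picture viewer there is one more tool, called after "Request:" as name(argument=value, ...) on one line, values as JSON. jog_arm: Moves the arm, as the interface text tells. Its arguments: {"type":"object","properties":{"series":{"type":"array","items":{"type":"array","items":{"type":"array","items":{"type":"number"}}}},"grip_force":{"type":"number"}},"required":["series"]}

```bash
ls; mkdir -p pics
cat > h.py <<'E'
import numpy as np, cv2
from workcell import r, eyes, job
from scipy.spatial.transform import Rotation as R
def snap(name,tag):
    p,d=eyes.camera(name); m=eyes.camera_model(name)
    cv2.imwrite(f'pics/{tag}.png',p[:,:,::-1]); np.savez(f'pics/{tag}.npz',p=p,d=d,**{k:np.array(v) for k,v in m.items()})
    return p,d,m
def load(tag): return np.load(f'pics/{tag}.npz')
def cloud(z):
    d=z['d'];H,W=d.shape
    K=np.array([[z['fx'],0,z['cx']],[0,z['fy'],z['cy']],[0,0,1]],float)
    u,v=np.meshgrid(np.arange(W),np.arange(H))
    pts=np.stack([u,v],-1).reshape(-1,1,2).astype(np.float64)
    n=cv2.undistortPoints(pts,K,np.array([float(z['k1']),0,0,0])).reshape(H,W,2)
    P=np.concatenate([n*d[...,None],d[...,None]],-1)
    T=z['T']; Q=P@T[:3,:3].T+T[:3,3]; Q[d==0]=np.nan
    return Q
def proj(z,X):
    T=z['T'];c=(np.atleast_2d(X)-T[:3,3])@T[:3,:3]; s=c[:,:2]/c[:,2:]
    s=s*(1+float(z['k1'])*(s**2).sum(1,keepdims=True))
    return s*[z['fx'],z['fy']]+[z['cx'],z['cy']]
E
python3 - <<'E'
from h import *
for n in('top','side'):
    p,d,m=snap(n,n+'0'); print(n,m)
print(r.observe())
E
```

```text
pics
top {'fx': 406.2637384587826, 'fy': 406.2637384587826, 'cx': 264.0667667193175, 'cy': 192.80002458005956, 'k1': -0.1489579728287883, 'T': array([[ 0.00742354, -0.99376359,  0.1112601 ,  0.43501818],
       [-0.99995505, -0.00803351, -0.00503508, -0.00792766],
       [ 0.00589749, -0.11121772, -0.99377857,  1.23122439],
       [ 0.        ,  0.        ,  0.        ,  1.        ]])}
side {'fx': 420.9568622291353, 'fy': 420.9568622291353, 'cx': 255.9445608781587, 'cy': 191.73028397962474, 'k1': -0.027764869258174677, 'T': array([[ 0.98381412, -0.12891007,  0.12446677,  0.40360505],
       [-0.17914186, -0.72398908,  0.66614413, -0.8654197 ],
       [ 0.00423989, -0.67765921, -0.73536387,  1.09735149],
       [ 0.        ,  0.        ,  0.        ,  1.        ]])}
{'clock': 0.1, 'joints': array([ 1.02561433e+00,  3.13419211e-01,  1.49836150e+00, -9.71455362e-06,
        1.33102850e+00, -2.23417306e-01]), 'joint_velocities': array([ 0.0009445 , -0.00048871, -0.00250999,  0.00028159,  0.00157371,
        0.00046181]), 'tau': array([ 2.79150532e-03, -4.12899220e+01, -2.60137922e+01, -1.91473227e-04,
        3.05345769e-03, -3.80709821e-06]), 'tcp_pos': array([0.16592315, 0.49784118, 0.23077929]), 'eef_rot': array([-1.34490696, -0.96812807,  0.96997819]), 'force': array([ 0.21680753,  0.4603426 , -0.2201975 ]), 'ft_torque': array([ 0.00233721, -0.01089222, -0.00582824]), 'opening': 0.9997070130797016}
```

View pics/top0.png

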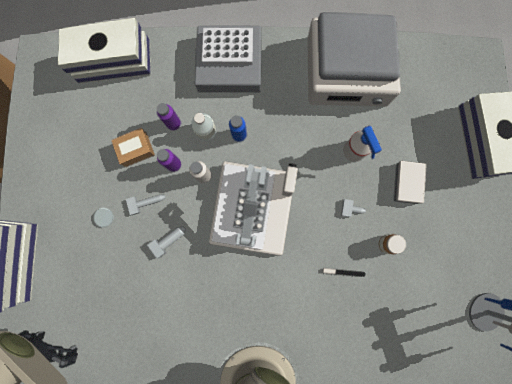

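View pics/side0.png

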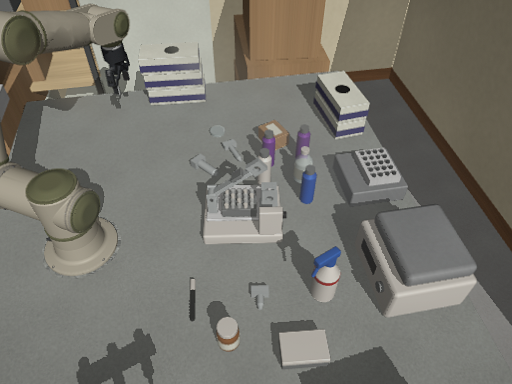

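Run:
```python
from h import *
print(R.from_rotvec(r.observe()['eef_rot']).as_matrix().round(3))
```

```text
[[ 0.316 -0.001 -0.949]
 [ 0.949 -0.001  0.316]
 [-0.001 -1.     0.   ]]
```

Run:
```python
from h import *
z=load('top0');p=z['p'][:,:,::-1]
cv2.imwrite('pics/c1.png',cv2.resize(p[90:270,80:300],None,fx=3.6,fy=3.3,interpolation=cv2.INTER_CUBIC))
z=load('side0');p=z['p'][:,:,::-1]
cv2.imwrite('pics/c2.png',cv2.resize(p[110:260,180:340],None,fx=4,fy=4,interpolation=cv2.INTER_CUBIC))
Q=cloud(load('top0'))
np.set_printoptions(precision=4,suppress=True)
for u,v in [(100,300),(300,300),(199,171),(145,203),(135,206),(160,198),(165,242),(152,248),(176,235),(352,208),(291,180),(168,160),(203,123),(103,217),(265,175),(237,240)]:
    print((u,v),Q[v,u])
```

```text
(100, 300) [0.2385 0.4853 0.0028]
(300, 300) [ 0.2497 -0.1247 -0.0046]
(199, 171) [0.6144 0.1634 0.1473]
(145, 203) [0.5366 0.3459 0.0204]
(135, 206) [0.5272 0.3768 0.0199]
(160, 198) [0.5521 0.2998 0.0215]
(165, 242) [0.4204 0.2781 0.032 ]
(152, 248) [0.402  0.317  0.0314]
(176, 235) [0.4416 0.2458 0.0311]
(352, 208) [ 0.5269 -0.2801  0.0168]
(291, 180) [ 0.5916 -0.0857  0.1482]
(168, 160) [0.6487 0.2549 0.1252]
(203, 123) [0.7573 0.1609 0.1175]
(103, 217) [0.4926 0.478  0.0164]
(265, 175) [ 0.6056 -0.0156  0.1418]
(237, 240) [0.4296 0.0581 0.1384]
```

View pics/c1.png

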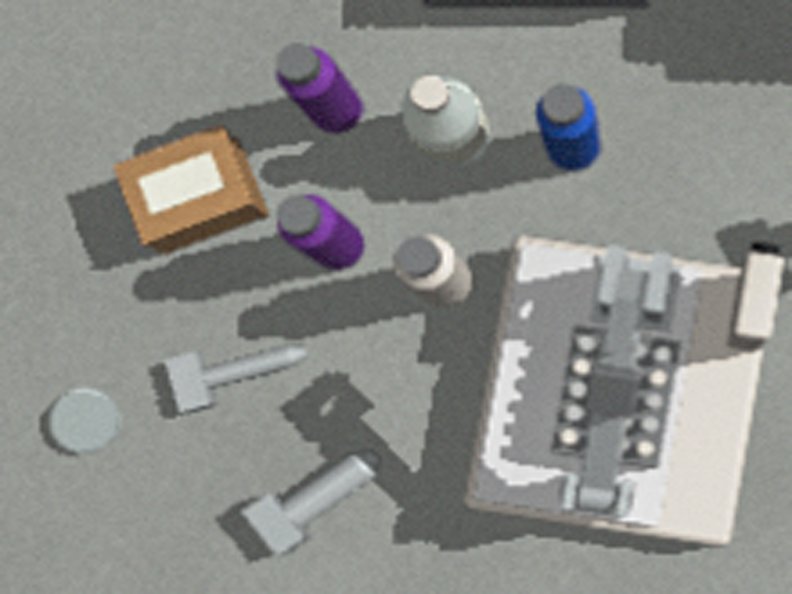

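View pics/c2.png

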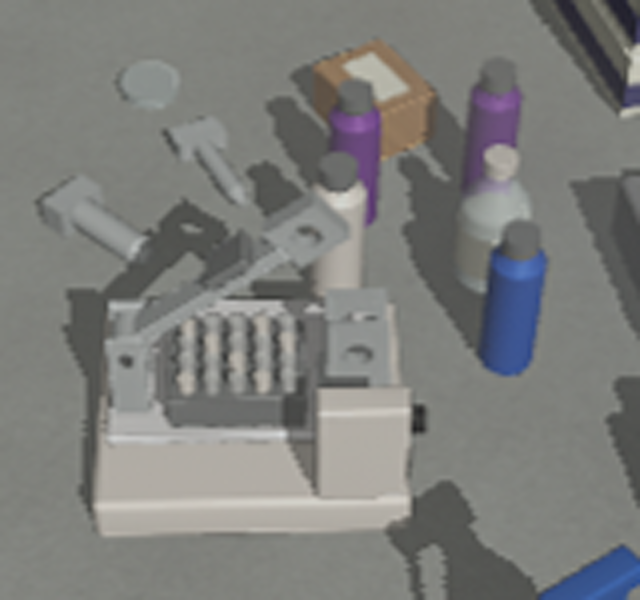

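Run:
```python
from h import *
np.set_printoptions(precision=4,suppress=True)
for n in ('top0','side0'):
    z=load(n);Q=cloud(z).reshape(-1,3)
    g=lambda x0,x1,y0,y1,z0,z1:Q[(Q[:,0]>x0)&(Q[:,0]<x1)&(Q[:,1]>y0)&(Q[:,1]<y1)&(Q[:,2]>z0)&(Q[:,2]<z1)]
    print(n)
    def rect(nm,P):
        (c,s,a)=cv2.minAreaRect(P[:,:2].astype(np.float32)); print(nm,len(P),np.array(c),np.array(s),a,'z',np.median(P[:,2]))
    rect('base',g(.35,.72,-.14,.14,.035,.055))
    P=g(.55,.68,-.11,.06,.134,.158); 
    rect('console',P[P[:,1]<-.055]); F=P[(P[:,1]>-.05)]; rect('fork',F)
    # fork: profile
    rect('bottlecap',g(.57,.68,.12,.21,.138,.16)); rect('bench', g(.2,.3,.1,.3,-.02,.02))
    for nm,a in (('long',(.48,.58,.27,.41,.012,.035)),('thick',(.37,.47,.22,.34,.022,.045)),('short',(.48,.57,-.33,-.22,.012,.035))):
        P=g(*a); rect(nm,P)
        P2=P
    P=g(.5,.58,.27,.41,.012,.035)
    for b in np.arange(.27,.41,.006):
        s=P[(P[:,1]>b)&(P[:,1]<b+.006)]
        if len(s): print('  y%.3f x %.4f..%.4f n%d zmax %.4f'%(b,s[:,0].min(),s[:,0].max(),len(s),s[:,2].max()))
```

```text
top0
base 3293 [0.5251 0.0211] [0.2202 0.2509] 81.25700378417969 z 0.04626608742755245
console 287 [ 0.5995 -0.0857] [0.0281 0.0797] 81.21566772460938 z 0.14824337261025566
fork 172 [0.6093 0.0079] [0.0486 0.0479] 81.1474380493164 z 0.1433773775055539
bottlecap 121 [0.6263 0.1723] [0.0311 0.0315] 29.277931213378906 z 0.1496032881004774
bench 2194 [0.2501 0.1996] [0.0998 0.1991] 0.022443290799856186 z -0.0009472655918424389
long 334 [0.5401 0.3446] [0.0506 0.1166] 14.851520538330078 z 0.01867649929727888
thick 398 [0.4234 0.2694] [0.0489 0.1194] 31.2081356048584 z 0.02812003208044178
short 240 [ 0.5251 -0.2862] [0.0716 0.0506] 80.26458740234375 z 0.018042632857536822
  y0.288 x 0.5523..0.5623 n7 zmax 0.0208
  y0.294 x 0.5468..0.5617 n12 zmax 0.0225
  y0.300 x 0.5465..0.5616 n10 zmax 0.0248
  y0.306 x 0.5435..0.5617 n13 zmax 0.0226
  y0.312 x 0.5431..0.5586 n11 zmax 0.0196
  y0.318 x 0.5402..0.5586 n13 zmax 0.0218
  y0.324 x 0.5373..0.5554 n13 zmax 0.0233
  y0.330 x 0.5367..0.5554 n13 zmax 0.0215
  y0.336 x 0.5341..0.5523 n13 zmax 0.0240
  y0.342 x 0.5340..0.5493 n11 zmax 0.0230
  y0.3
[... 1251 characters left out ...]
 y0.306 x 0.5416..0.5566 n5 zmax 0.0225
  y0.312 x 0.5420..0.5539 n7 zmax 0.0235
  y0.318 x 0.5356..0.5477 n5 zmax 0.0223
  y0.324 x 0.5400..0.5554 n5 zmax 0.0227
  y0.330 x 0.5331..0.5523 n9 zmax 0.0232
  y0.336 x 0.5309..0.5457 n3 zmax 0.0216
  y0.342 x 0.5307..0.5471 n7 zmax 0.0235
  y0.348 x 0.5286..0.5398 n5 zmax 0.0218
  y0.354 x 0.5287..0.5372 n5 zmax 0.0254
  y0.360 x 0.5065..0.5413 n5 zmax 0.0203
  y0.366 x 0.5073..0.5422 n16 zmax 0.0258
  y0.372 x 0.5041..0.5478 n15 zmax 0.0255
  y0.378 x 0.5092..0.5520 n14 zmax 0.0244
  y0.384 x 0.5018..0.5527 n14 zmax 0.0233
  y0.390 x 0.5025..0.5498 n12 zmax 0.0232
  y0.396 x 0.5114..0.5472 n9 zmax 0.0229
  y0.402 x 0.5239..0.5436 n6 zmax 0.0217
```

```bash
cat >> h.py <<'E'
def to(x,y,z,ang):
    """shift (cm) in tool axes and turn (deg) to TCP target with jaw angle ang (mod 180)"""
    s=r.observe(); M=R.from_rotvec(s['eef_rot']).as_matrix()
    a=np.degrees(np.arctan2(M[1,0],M[0,0])); t=(a-ang+90)%180-90
    print('ang %.2f tcp'%a,s['tcp_pos'].round(4),'F',s['force'].round(1),'op %.3f'%s['opening'],'t',s['clock'],'shift',(100*M.T@(np.array([x,y,z])-s['tcp_pos'])).round(2),'turn %.2f'%t)
E
python3 - <<'E'
from h import *
to(.625,.172,.231,-16)
z=load('top0');Q=cloud(z).reshape(-1,3)
P=Q[(abs(Q[:,0]-.64)<.06)&(Q[:,1]>.215)&(Q[:,1]<.31)&(Q[:,2]>.138)]
print('purple',P.mean(0),len(P))
z=load('side0');Q=cloud(z).reshape(-1,3)
P=Q[(abs(Q[:,0]-.3)<.08)&(abs(Q[:,1]-.4)<.08)]; print(P.mean(0),P[:,2].max())
E
```

```text
ang 71.56 tcp [0.1659 0.4978 0.2308] F [ 0.2  0.5 -0.2] op 1.000 t 0.1 shift [-1.639e+01 -2.000e-02 -5.386e+01] turn 87.56
purple [0.65857525 0.26516242 0.14868378] 120
[0.29217163 0.40428591 0.04382599] 0.5321426065416407
```

Request:
jog_arm(series=[[[1,-16.4,0,-53.9,87.6],[1,-16.4,0,-53.9,87.6],[1,-16.4,0,-53.9,87.6],[1,-16.4,0,-53.9,87.6],[1,-16.4,0,-53.9,87.6],[1,-16.4,0,-53.9,87.6],[1,-16.4,0,-53.9,87.6],[1,-16.4,0,-53.9,87.6],[1,-16.4,0,-53.9,87.6],[1,-16.4,0,-53.9,87.6],[1,-16.4,0,-53.9,87.6],[1,-16.4,0,-53.9,87.6],[1,-16.4,0,-53.9,87.6],[1,-16.4,0,-53.9,87.6],[1,-16.4,0,-53.9,87.6],[1,-16.4,0,-53.9,87.6],[1,-16.4,0,-53.9,87.6],[1,-16.4,0,-53.9,87.6]]], grip_force=40)

```text
clock: 1.9
tcp_pos: [0.6253, 0.1724, 0.2315]
eef_rot: [-1.56, 0.219, -0.219]
force: [0.5, -0.5, 0.2]
opening: 1.0
```

Run:
```python
from h import *
snap('top','top1')
to(.625,.172,.086,-16)
```

```text
ang -16.01 tcp [0.6253 0.1723 0.2314] F [ 0.4  0.2 -0.9] op 0.999 t 1.95 shift [-0.03 14.54 -0.04] turn -0.01
```

View pics/top1.png

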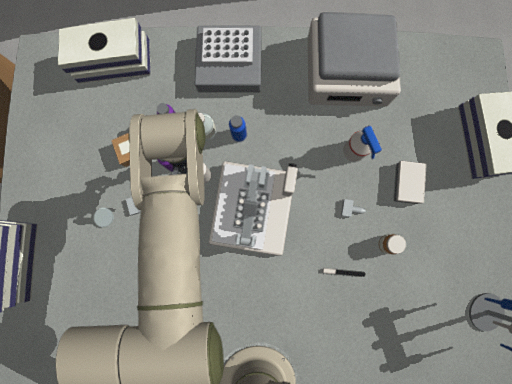

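The top picture shows the arm over the bottle (around 205,165) and hiding it, and nothing has been disturbed. I'll descend and grip.

Request:
jog_arm(series=[[[1,0,3,0,0],[1,0,6,0,0],[1,0,9,0,0],[1,0,12,0,0],[1,0,14.5,0,0],[1,0,14.5,0,0],[0,0,14.5,0,0],[0,0,14.5,0,0],[0,0,14.5,0,0],[0,0,14.5,0,0],[0,0,14.5,0,0],[0,0,14.5,0,0],[0,0,14.5,0,0],[0,0,14.5,0,0],[0,0,14.5,0,0]]])

```text
clock: 3.45
tcp_pos: [0.6262, 0.1722, 0.0883]
eef_rot: [-1.559, 0.218, -0.222]
force: [-1.4, 0.4, 6.1]
opening: 0.552
```

Run:
```python
from h import *
snap('side','side1')
to(.29,.40,.25,-16)
p=load('side1')['p'][:,:,::-1]
cv2.imwrite('pics/c3.png',cv2.resize(p[60:260,160:360],None,fx=3,fy=3))
```

```text
ang -16.03 tcp [0.6261 0.1722 0.0883] F [-2.   0.7  6.4] op 0.554 t 3.5 shift [-38.56 -16.25  12.62] turn -0.03
```

View pics/c3.png

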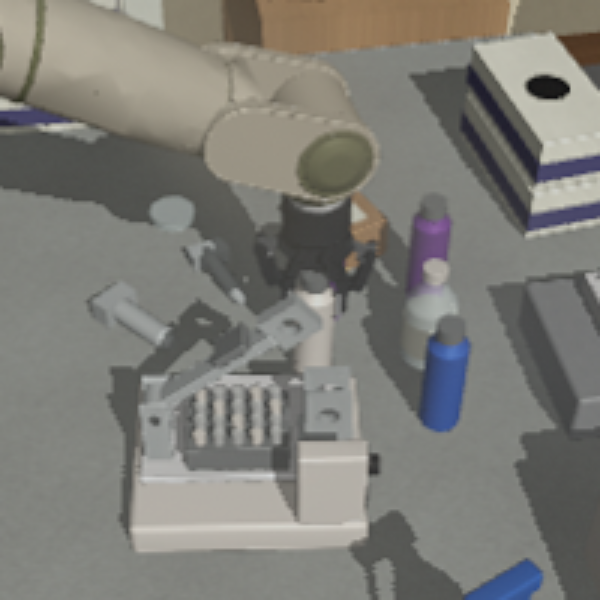

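Bottle gripped (opening 0.55, about 47 mm). Next I'll lift it straight up and carry it.

Request:
jog_arm(series=[[[0,0,-2,0,0],[0,0,-5,0,0],[0,0,-9,0,0],[0,0,-13,0,0],[0,0,-16,0,0],[0,-2,-16,0.7,0],[0,-6,-16,2,0],[0,-10,-16,3.3,0],[0,-14,-16,4.6,0],[0,-18,-16,5.9,0],[0,-22,-16,7.2,0],[0,-26,-16,8.5,0],[0,-30,-16,9.8,0],[0,-34,-16,11.1,0],[0,-37,-16,12.1,0],[0,-38.6,-16,12.6,0],[0,-38.6,-16,12.6,0],[0,-38.6,-16,12.6,0],[0,-38.6,-16,12.6,0]]])

```text
clock: 5.4
tcp_pos: [0.2901, 0.3993, 0.2464]
eef_rot: [-1.559, 0.22, -0.221]
force: [0.2, -0.2, -2.8]
opening: 0.552
```

Run:
```python
from h import *
snap('side','side2')
to(.29,.40,.0875,-16)
```

```text
ang -16.11 tcp [0.2901 0.3993 0.2464] F [-0.4  0.3 -1.4] op 0.548 t 5.45 shift [-0.04 15.89  0.07] turn -0.11
```

View pics/side2.png

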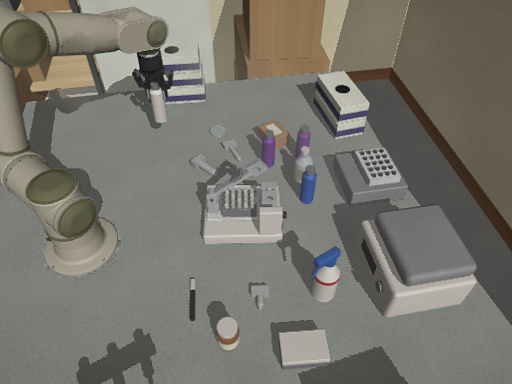

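The bottle hangs upright in the gripper at (158,105) over free bench. I'll lower it, release it and retreat upward.

Request:
jog_arm(series=[[[0,0,4,0,0],[0,0,8,0,0],[0,0,11,0,0],[0,0,13,0,0],[0,0,14.5,0,0],[0,0,15.3,0,0],[0,0,15.8,0,0],[0,0,15.8,0,0],[0,0,15.8,0,0],[0.8,0,15.8,0,0],[1,0,15.8,0,0],[1,0,15.8,0,0],[1,0,15.8,0,0],[1,0,15.8,0,0],[1,0,15.8,0,0],[1,0,12,0,0],[1,0,8,0,0],[1,0,4,0,0],[1,0,0,0,0],[1,0,0,0,0]]])

```text
clock: 7.45
tcp_pos: [0.2907, 0.4009, 0.2513]
eef_rot: [-1.552, 0.214, -0.224]
force: [-0.4, 0.1, -0.6]
opening: 1.001
```

Run:
```python
from h import *
snap('side','side3'); snap('top','top3')
p=np.vstack([load('side3')['p'],])[:,:,::-1]
cv2.imwrite('pics/c4.png',cv2.resize(p[30:260,100:330],None,fx=2.6,fy=2.6))
np.set_printoptions(precision=4,suppress=True)
# bar/pad points: local frame
import math
th=math.radians(-8.75); ex=np.array([math.cos(th),math.sin(th)]); ey=np.array([-ex[1],ex[0]])
h=np.array([.608,.0085])-.18*ex
for n in('top3','side3'):
    Q=cloud(load(n)).reshape(-1,3)
    L=(Q[:,:2]-h)
    l=L@ex; w=L@ey
    m=(abs(w)<.011)&(l>0)&(l<.21)&(Q[:,2]>.13)&(Q[:,2]<.30)
    print(n,m.sum())
    for b in np.arange(0,.21,.01):
        k=m&(l>=b)&(l<b+.01)
        if k.any(): print('%.3f'%b,np.median(Q[k,2]).round(4),k.sum())
```

```text
top3 569
0.000 0.1334 27
0.010 0.1392 31
0.020 0.1467 30
0.030 0.1563 33
0.040 0.1638 32
0.050 0.1712 35
0.060 0.1935 35
0.070 0.2028 38
0.080 0.2122 38
0.090 0.2154 33
0.100 0.212 39
0.110 0.2369 41
0.120 0.2464 36
0.130 0.255 35
0.140 0.2615 27
0.150 0.2541 24
0.160 0.2396 22
0.170 0.2331 8
0.180 0.1417 1
0.190 0.1432 3
0.200 0.1347 1
side3 497
0.000 0.1354 14
0.010 0.1425 18
0.020 0.1491 20
0.030 0.1574 21
0.040 0.1671 17
0.050 0.1737 20
0.060 0.1812 22
0.070 0.2051 25
0.080 0.2125 17
0.090 0.2138 20
0.100 0.2156 36
0.110 0.2367 32
0.120 0.2378 40
0.130 0.2269 60
0.140 0.2469 46
0.150 0.239 47
0.160 0.2332 28
0.170 0.1435 6
0.180 0.1404 2
0.190 0.1398 6
```

View pics/c4.png

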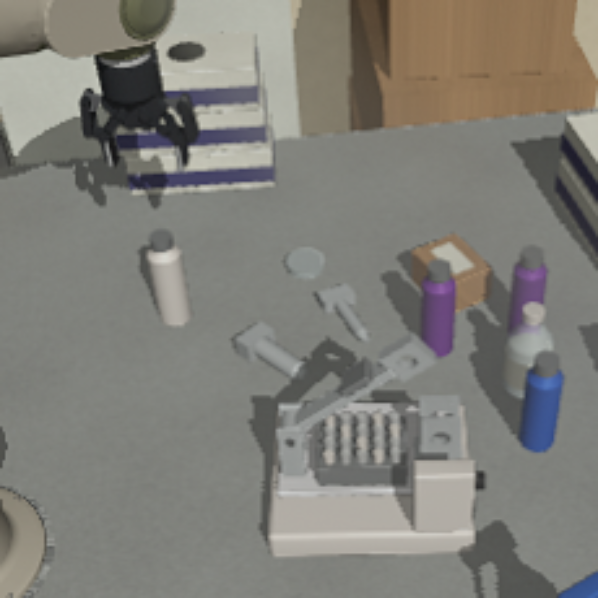

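View pics/top3.png

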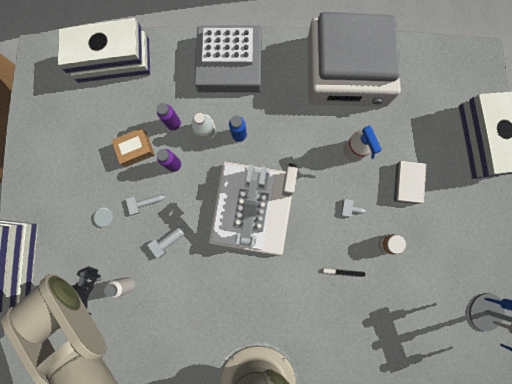

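The bottle stands upright at about (0.29, 0.40), seen at (170,280) in the side crop and (120,288) in the top picture. The bar is at about 0.69 rad. Next I'll shut the jaws and hover over the pad.

Run:
```python
from h import *
to(.508,.0242,.262,-8.75)
```

```text
ang -16.04 tcp [0.2893 0.3997 0.2464] F [-0.5 -0.1 -0.3] op 1.000 t 7.55 shift [ 31.39  -1.57 -30.05] turn -7.29
```

Request:
jog_arm(series=[[[0,0,-1.6,0,0],[0,31.4,-1.6,-30,-7.3],[0,31.4,-1.6,-30,-7.3],[0,31.4,-1.6,-30,-7.3],[0,31.4,-1.6,-30,-7.3],[0,31.4,-1.6,-30,-7.3],[0,31.4,-1.6,-30,-7.3],[0,31.4,-1.6,-30,-7.3],[0,31.4,-1.6,-30,-7.3],[0,31.4,-1.6,-30,-7.3],[0,31.4,-1.6,-30,-7.3],[0,31.4,-1.6,-30,-7.3],[0,31.4,-1.6,-30,-7.3],[0,31.4,-1.6,-30,-7.3],[0,31.4,-1.6,-30,-7.3]]])

```text
clock: 9.05
tcp_pos: [0.508, 0.0255, 0.2624]
eef_rot: [-1.568, 0.119, -0.119]
force: [0.5, 0.7, -0.8]
opening: -0.0
```

Run:
```python
from h import *
snap('side','side4')
to(.508,.0242,.22,-8.75)
p=load('side4')['p'][:,:,::-1]
cv2.imwrite('pics/c5.png',cv2.resize(p[80:250,160:340],None,fx=3.4,fy=3.4))
```

```text
ang -8.67 tcp [0.508  0.0253 0.2624] F [-0.4  0.3  0.5] op -0.004 t 9.1 shift [ 0.02  4.24 -0.11] turn 0.08
```

View pics/c5.png

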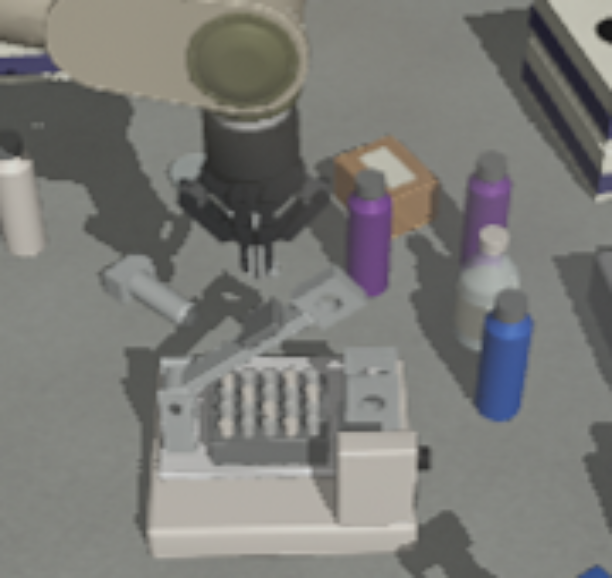

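Request:
jog_arm(series=[[[0,0,2,0,0],[0,0,4,0,0],[0,0.3,5,0,0],[0,0.8,6,0,0],[0,1.3,7,0,0],[0,1.9,8,0,0],[0,2.5,9,0,0],[0,2.9,10,0,0],[0,3.3,11,0,0],[0,3.5,11.7,0,0],[0,3.6,12.2,0,0],[0,3.6,12.2,0,0]]])

```text
clock: 10.3
tcp_pos: [0.5437, 0.0192, 0.1397]
eef_rot: [-1.568, 0.12, -0.119]
force: [0.1, -0.3, -0.4]
opening: -0.0
```

Run:
```python
from h import *
snap('side','side5')
to(.508,.0242,.135,-8.75)
p=load('side5')['p'][:,:,::-1]
cv2.imwrite('pics/c6.png',cv2.resize(p[80:250,160:340],None,fx=3.4,fy=3.4))
```

```text
ang -8.74 tcp [0.5437 0.0192 0.14  ] F [-0.3  0.6  0.4] op -0.001 t 10.35 shift [-3.61  0.51 -0.05] turn 0.01
```

View pics/c6.png

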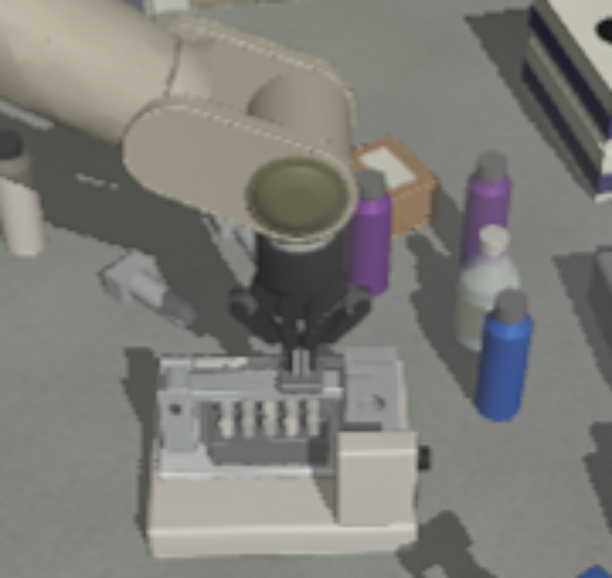

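The bar now lies level with the lug in the fork. One firm press to seat it, then I'll retreat.

Request:
jog_arm(series=[[[0,0,0.2,0,0],[0,0,0.4,0,0],[0,0,0.4,0,0]]])

```text
clock: 10.65
tcp_pos: [0.5441, 0.0191, 0.1389]
eef_rot: [-1.568, 0.118, -0.121]
force: [-9.0, 0.5, 20.9]
opening: -0.002
```

Request:
jog_arm(series=[[[0,0,-2,0,0],[0,0,-6,0,0],[0,0,-10,0,0],[0,0,-12,0,0],[0,0,-12,0,0]]])

```text
clock: 11.15
tcp_pos: [0.5448, 0.019, 0.2594]
eef_rot: [-1.568, 0.115, -0.124]
force: [0.1, 0.3, -0.0]
opening: -0.004
```

Run:
```python
from h import *
to(.54,.3446,.20,14.85)
```

```text
ang -8.73 tcp [0.5448 0.019  0.2594] F [ 0.1  0.3 -0. ] op -0.004 t 11.15 shift [-5.45  5.89 32.11] turn -23.58
```

Run:
```python
from h import *
np.set_printoptions(precision=4,suppress=True)
for n in('top0','top3','side0','side3'):
    Q=cloud(load(n)).reshape(-1,3)
    P=Q[(Q[:,0]>.49)&(Q[:,0]<.59)&(Q[:,1]>.27)&(Q[:,1]<.42)&(Q[:,2]>.013)&(Q[:,2]<.04)]
    S=P[(P[:,1]>.30)&(P[:,1]<.355)]
    # bin-centred line
    ys=[];xs=[]
    for b in np.arange(.295,.355,.006):
        k=S[(S[:,1]>=b)&(S[:,1]<b+.006)]
        if len(k)>3: ys.append(b+.003); xs.append((k[:,0].min()+k[:,0].max())/2)
    f=np.polyfit(ys,xs,1); a=np.degrees(np.arctan(-f[0]))
    nn=np.array([np.sin(np.radians(15.2)),-np.cos(np.radians(15.2))]); t=np.array([-nn[1],nn[0]])
    l=P[:,:2]@nn; w=P[:,:2]@t
    hd=l<l.max()-.094
    lo,hi=np.percentile(l,1),np.percentile(l,99); 
    H=P[hd]; hw=(w[hd].min()+w[hd].max())/2
    c=(nn*(l.min()+.014)+t*hw)
    print(n,'ang',a.round(2),'len',(l.max()-l.min()).round(4),'head w',np.ptp(w[hd]).round(4),'head centre',c,'from nose',nn*(l.max()-.104)+t*hw, 'shaft w at head',np.median(w[(l>l.min()+.035)&(l<l.min()+.08)])-hw)
```

```text
top0 ang 16.31 len 0.1164 head w 0.0506 head centre [0.5287 0.3875] from nose [0.5282 0.389 ] shaft w at head 0.00155363847624157
top3 ang 16.41 len 0.1149 head w 0.0517 head centre [0.5288 0.3879] from nose [0.528  0.3908] shaft w at head 0.0014960343827025158
side0 ang 16.27 len 0.123 head w 0.05 head centre [0.5248 0.3915] from nose [0.5261 0.3866] shaft w at head 9.328071590219977e-05
side3 ang 16.7 len 0.1288 head w 0.0512 head centre [0.5261 0.3945] from nose [0.529  0.3841] shaft w at head -0.002575853399574335
```

Run:
```python
from h import *
to(.5285,.3885,.12,16)
```

```text
ang -8.73 tcp [0.5448 0.019  0.2594] F [ 0.1  0.3 -0. ] op -0.004 t 11.15 shift [-7.3  13.88 36.27] turn -24.73
```

Request:
jog_arm(series=[[[1,-7.3,0,36.3,-24.7],[1,-7.3,0,36.3,-24.7],[1,-7.3,0,36.3,-24.7],[1,-7.3,0,36.3,-24.7],[1,-7.3,0,36.3,-24.7],[1,-7.3,0,36.3,-24.7],[1,-7.3,0,36.3,-24.7],[1,-7.3,0,36.3,-24.7],[1,-7.3,4,36.3,-24.7],[1,-7.3,8,36.3,-24.7],[1,-7.3,12,36.3,-24.7],[1,-7.3,13.9,36.3,-24.7],[1,-7.3,13.9,36.3,-24.7],[1,-7.3,13.9,36.3,-24.7]]], grip_force=100)

```text
clock: 12.55
tcp_pos: [0.5269, 0.3891, 0.1175]
eef_rot: [-1.56, -0.219, 0.219]
force: [-0.3, -0.5, 1.2]
opening: 0.999
```

Run:
```python
from h import *
snap('side','side6')
to(.5285,.3885,.003,16)
p=load('side6')['p'][:,:,::-1]
cv2.imwrite('pics/c7.png',cv2.resize(p[60:230,140:320],None,fx=3.4,fy=3.4))
```

```text
ang 15.96 tcp [0.5273 0.3893 0.1185] F [ 0.1 -0.4  0.5] op 1.001 t 12.6 shift [ 0.07 11.55 -0.11] turn -0.04
```

View pics/c7.png

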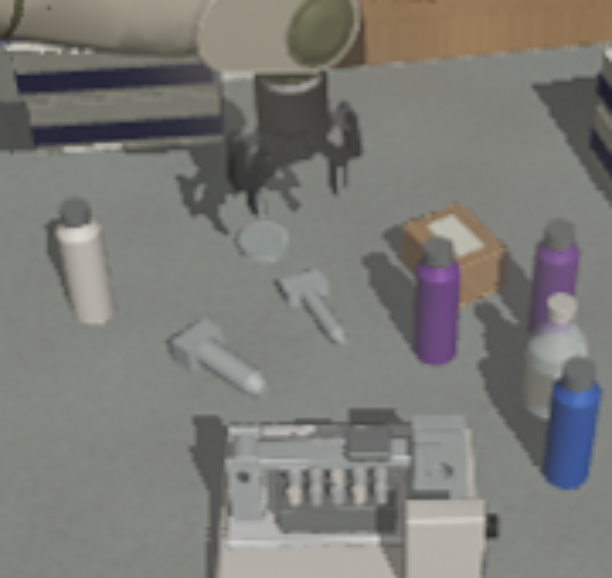

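The bar is down (level, with the lug in the fork) and the open gripper is above the long pin's head. I'll descend and grip.

Request:
jog_arm(series=[[[1,0.1,4,0,0],[1,0.1,8,0,0],[1,0.1,10,0,0],[1,0.1,11.3,0,0],[1,0.1,11.6,0,0],[1,0.1,11.6,0,0],[0.75,0.1,11.6,0,0],[0.6,0.1,11.6,0,0],[0,0.1,11.6,0,0],[0,0.1,11.6,0,0],[0,0.1,11.6,0,0],[0,0.1,11.6,0,0],[0,0.1,11.6,0,0],[0,0.1,11.6,0,0],[0,0.1,11.6,0,0]]])

```text
clock: 14.1
tcp_pos: [0.5285, 0.3898, 0.0029]
eef_rot: [-1.559, -0.22, 0.217]
force: [-0.3, -0.5, 7.9]
opening: 0.563
```

Run:
```python
from h import *
to(.5285,.3885,.203,16)
```

```text
ang 15.97 tcp [0.5285 0.3898 0.0029] F [-0.3 -0.5  7.9] op 0.563 t 14.1 shift [ 1.000e-02 -2.001e+01 -1.100e-01] turn -0.03
```

Request:
jog_arm(series=[[[0,0,-1,0,0],[0,0,-3,0,0],[0,0,-6,0,0],[0,0,-10,0,0],[0,0,-14,0,0],[0,0,-17,0,0],[0,0,-17,0,0],[0,0,-17,0,0]]])

```text
clock: 14.9
tcp_pos: [0.5274, 0.3892, 0.1705]
eef_rot: [-1.56, -0.218, 0.219]
force: [-0.3, -0.2, -4.0]
opening: 0.553
```

Run:
```python
from h import *
snap('side','side7');snap('top','top7')
to(.62,.20,.2,-8.75)
p=np.hstack([load('side7')['p'][40:240,140:340],load('top7')['p'][130:330,80:280]])[:,:,::-1]
cv2.imwrite('pics/c8.png',cv2.resize(p,None,fx=2,fy=2))
```

```text
ang 15.96 tcp [0.5269 0.3889 0.1689] F [ 0.3  1.1 -3.8] op 0.558 t 15.0 shift [  3.74  -3.11 -20.72] turn 24.71
```

View pics/c8.png

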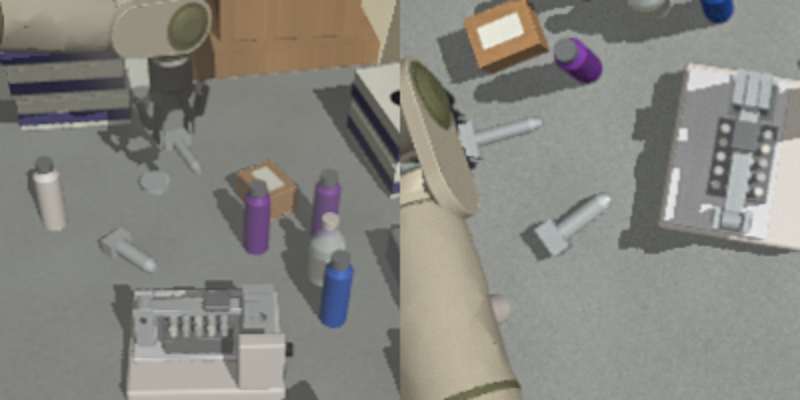

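```bash
cat > m.py <<'E'
from h import *
import sys
np.set_printoptions(precision=4,suppress=True)
def pin(tag,rr=(.02,.11)):
    s=r.observe(); M=R.from_rotvec(s['eef_rot']).as_matrix(); t=s['tcp_pos']
    n=-M[:,2] if (-M[:,2])[1]<0 else M[:,2]   # nose direction, level
    n=n.copy(); n[2]=0; n/=np.linalg.norm(n); w=np.array([-n[1],n[0],0])
    Q=cloud(load(tag)).reshape(-1,3); D=Q-t
    l=D@n; a=D@w; z=D[:,2]
    m=(l>rr[0])&(l<rr[1])&(abs(a)<.03)&(z>-.035)&(z<.035)
    print(tag,m.sum(),'n',n,'lmax',l[m].max() if m.any() else None)
    rows=[]
    for b in np.arange(rr[0],rr[1],.008):
        k=m&(l>=b)&(l<b+.008)
        if k.sum()>3: print('  l %.3f lateral %.4f..%.4f mid %.4f  ztop %.4f n%d'%(b+.004,a[k].min(),a[k].max(),(a[k].min()+a[k].max())/2,np.percentile(z[k],92),k.sum()))
E
python3 - <<'E'
from m import *
pin('top7');pin('side7')
for n in ('top7','side7'):
    z=load(n);Q=cloud(z).reshape(-1,3)
    P=Q[(Q[:,0]>.55)&(Q[:,0]<.68)&(Q[:,1]>-.05)&(Q[:,1]<.06)&(Q[:,2]>.134)&(Q[:,2]<.158)]
    th=np.radians(-8.75);ex=np.array([np.cos(th),np.sin(th)]);ey=np.array([-ex[1],ex[0]])
    h=np.array([.4314,.0353]); L=(P[:,:2]-h); l=L@ex;w=L@ey; k=l>.145
    print(n,'l',l[k].min(),l[k].max(),'w',w[k].min(),w[k].max(),cv2.minAreaRect(P[k][:,:2].astype(np.float32)))
    P=Q[(abs(Q[:,2]-.15)<.008)&(Q[:,1]<-.05)&(Q[:,1]>-.13)&(abs(Q[:,0]-.6)<.07)]; print('console',cv2.minAreaRect(P[:,:2].astype(np.float32)))
    P=Q[(abs(Q[:,2]-.046)<.006)&(abs(Q[:,1])<.16)&(abs(Q[:,0]-.53)<.2)]; print('base',cv2.minAreaRect(P[:,:2].astype(np.float32)))
E
```

```text
top7 241 n [ 0.2749 -0.9615  0.    ] lmax 0.10731954559876698
  l 0.024 lateral -0.0076..0.0112 mid 0.0018  ztop 0.0177 n23
  l 0.032 lateral -0.0083..0.0123 mid 0.0020  ztop 0.0177 n20
  l 0.040 lateral -0.0079..0.0116 mid 0.0019  ztop 0.0187 n22
  l 0.048 lateral -0.0079..0.0106 mid 0.0013  ztop 0.0169 n24
  l 0.056 lateral -0.0082..0.0109 mid 0.0014  ztop 0.0174 n22
  l 0.064 lateral -0.0081..0.0112 mid 0.0016  ztop 0.0194 n22
  l 0.072 lateral -0.0078..0.0111 mid 0.0016  ztop 0.0177 n24
  l 0.080 lateral -0.0078..0.0112 mid 0.0017  ztop 0.0182 n22
  l 0.088 lateral -0.0077..0.0092 mid 0.0008  ztop 0.0180 n23
  l 0.096 lateral -0.0061..0.0110 mid 0.0024  ztop 0.0166 n23
  l 0.104 lateral -0.0044..0.0087 mid 0.0022  ztop 0.0128 n16
side7 100 n [ 0.2749 -0.9615  0.    ] lmax 0.10722354143011868
  l 0.024 lateral -0.0103..0.0066 mid -0.0018  ztop 0.0193 n9
  l 0.032 lateral -0.0113..0.0075 mid -0.0019  ztop 0.0179 n9
  l 0.040 lateral -0.0095..0.0031 mid -0.0032  ztop 0.0179 n8
  l 0.048 lateral -0.0093..0.0045 mid -0.0024  ztop 0.0207 n7
  l 0.056 lateral -0.0116..0.0055 mid -0.0031
[... 541 characters left out ...]
6151581, 0.04832630604505539), 81.27237701416016)
console ((0.5946165323257446, -0.08488740026950836), (0.027870705351233482, 0.07009633630514145), 81.43638610839844)
base ((0.5251458883285522, 0.020911142230033875), (0.218340665102005, 0.24884843826293945), 81.22515869140625)
side7 l 0.15302591078857403 0.20073410221748614 w -0.02688001893709932 0.027015663167205096 ((0.6064038276672363, 0.007673343643546104), (0.05370418727397919, 0.04680348560214043), 79.12905883789062)
console ((0.5927838087081909, -0.0838925912976265), (0.03452000394463539, 0.06724186986684799), 83.3254623413086)
base ((0.558923602104187, 0.014079965651035309), (0.2179490029811859, 0.323040634393692), 81.60309600830078)
```

The pin is level and straight in the gripper, with its axis about 7.5 mm above the TCP and its nose about 107 mm ahead. The two cameras' biases are opposite and average out, which gives fork_entry at about (0.611, 0.032). Now I'll go to the pre-insertion pose.

Run:
```python
from h import *
to(.6337,.1774,.20,-8.75)
```

```text
ang 15.96 tcp [0.5269 0.3889 0.1689] F [ 0.3  1.1 -3.8] op 0.558 t 15.0 shift [  4.44  -3.11 -23.27] turn 24.71
```

Request:
jog_arm(series=[[[0,0,-3.1,0,0],[0,0.5,-3.1,-3,4],[0,1.3,-3.1,-6.5,8],[0,2,-3.1,-10,12],[0,2.7,-3.1,-13.5,16],[0,3.4,-3.1,-17,20],[0,4,-3.1,-20.5,24],[0,4.4,-3.1,-22.5,24.7],[0,4.4,-3.1,-23.3,24.7],[0,4.4,0,-23.3,24.7],[0,4.4,3,-23.3,24.7],[0,4.4,5,-23.3,24.7],[0,4.4,5.6,-23.3,24.7],[0,4.4,5.6,-23.3,24.7],[0,4.4,5.6,-23.3,24.7]]])

```text
clock: 16.5
tcp_pos: [0.6346, 0.178, 0.1166]
eef_rot: [-1.567, 0.117, -0.12]
force: [-0.2, -0.0, -3.5]
opening: 0.559
```

Run:
```python
from m import *
snap('side','side8');snap('top','top8')
to(.6337,.1774,.1125,-8.75)
pin('top8',(.02,.12));pin('side8',(.02,.12))
p=np.hstack([load('side8')['p'][80:260,180:360],load('top8')['p'][110:290,140:320]])[:,:,::-1]
cv2.imwrite('pics/c9.png',cv2.resize(p,None,fx=2.2,fy=2.2))
```

```text
ang -8.71 tcp [0.6347 0.1777 0.1168] F [ 0.4 -0.8 -3.3] op 0.556 t 16.6 shift [-0.09  0.42 -0.05] turn 0.04
top8 180 n [-0.1514 -0.9885  0.    ] lmax 0.10692913573444059
  l 0.040 lateral -0.0081..0.0119 mid 0.0019  ztop 0.0175 n22
  l 0.048 lateral -0.0074..0.0106 mid 0.0016  ztop 0.0181 n20
  l 0.056 lateral -0.0080..0.0111 mid 0.0016  ztop 0.0181 n20
  l 0.064 lateral -0.0075..0.0099 mid 0.0012  ztop 0.0173 n20
  l 0.072 lateral -0.0076..0.0119 mid 0.0022  ztop 0.0173 n21
  l 0.080 lateral -0.0078..0.0097 mid 0.0009  ztop 0.0182 n22
  l 0.088 lateral -0.0080..0.0110 mid 0.0015  ztop 0.0178 n21
  l 0.096 lateral -0.0071..0.0094 mid 0.0012  ztop 0.0175 n19
  l 0.104 lateral -0.0035..0.0082 mid 0.0023  ztop 0.0137 n13
side8 117 n [-0.1514 -0.9885  0.    ] lmax 0.10596081917744507
  l 0.024 lateral -0.0166..0.0071 mid -0.0047  ztop 0.0205 n13
  l 0.032 lateral -0.0101..0.0065 mid -0.0018  ztop 0.0180 n8
  l 0.040 lateral -0.0107..0.0061 mid -0.0023  ztop 0.0183 n11
  l 0.048 lateral -0.0109..0.0057 mid -0.0026  ztop 0.0180 n10
  l 0.056 lateral -0.0110..0.0055 mid -0.0028  ztop 0.0183 n10
  l 0.064 lateral -0.0084..0.0084 mid -0.0000  ztop 0.0174 n10
  l 0.072 lateral -0.0087..0.0078 mid -0.0004  ztop 0.0187 n9
  l 0.080 lateral -0.0089..0.0043 mid -0.0023  ztop 0.0205 n12
  l 0.088 lateral -0.0094..0.0072 mid -0.0011  ztop 0.0165 n11
  l 0.096 lateral -0.0096..0.0070 mid -0.0013  ztop 0.0173 n12
  l 0.104 lateral -0.0065..0.0032 mid -0.0016  ztop 0.0128 n11
```

View pics/c9.png

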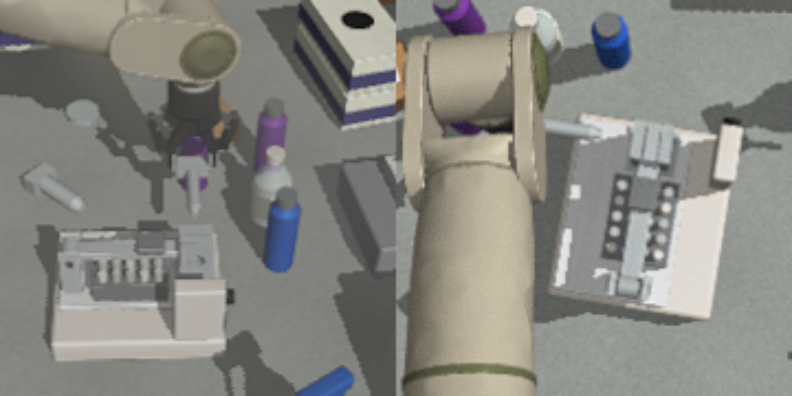

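Run:
```python
from m import *
s=r.observe();t=s['tcp_pos'];n=np.array([-.1521,-.9884,0]);w=np.array([.9884,-.1521,0])
for tag,mid in(('top8',.0015),('side8',-.0017)):
    Q=cloud(load(tag)).reshape(-1,3);D=Q-t;l=D@n;a=D@w-mid
    m=(l>.035)&(l<.088)&(abs(a)<.009)&(D[:,2]>0)&(D[:,2]<.03)
    # crest: z = zc + sqrt(R^2-a^2)
    zc=D[m,2]-np.sqrt(.01**2-a[m]**2); k=abs(a[m])<.005
    print(tag,m.sum(),'axis rel TCP',np.median(zc[k]),k.sum(),'slope',np.polyfit(l[m][k],zc[k],1)[0])
    P=Q[(abs(Q[:,2]-.144)<.008)]; L=P-np.array([.6093,.0079,0]); f=(abs(L@w)<.018)&(abs(abs(L@n)-.0175)<.006)
    print(' forktop',np.median(P[f,2]),f.sum())
```

```text
top8 124 axis rel TCP 0.006277488031677452 70 slope -0.009415211031014215
 forktop 0.14381040878954332 115
side8 60 axis rel TCP 0.006521351421241205 35 slope -0.03162512707830318
 forktop 0.14400259234054757 72
```

Request:
jog_arm(series=[[[0,-0.1,0.35,0,0],[0,-0.1,0.35,0,0],[0,-0.1,0.35,-1.5,0],[0,-0.1,0.35,-3,0],[0,-0.1,0.35,-4,0],[0,-0.1,0.35,-4.8,0],[0,-0.1,0.35,-5.3,0],[0,-0.1,0.35,-5.3,0]]])

```text
clock: 17.4
tcp_pos: [0.6252, 0.1245, 0.1119]
eef_rot: [-1.567, 0.12, -0.121]
force: [-0.2, 0.7, -3.7]
opening: 0.556
```

Run:
```python
from m import *
snap('side','side9');snap('top','top9')
to(.614,.049,.1135,-8.75)
a=cv2.resize(load('side9')['p'][140:240,210:310],None,fx=4,fy=4,interpolation=cv2.INTER_CUBIC);b=cv2.resize(load('top9')['p'][140:240,190:290],None,fx=4,fy=4,interpolation=cv2.INTER_CUBIC)
cv2.imwrite('pics/c10.png',np.hstack([a,b])[:,:,::-1])
```

```text
ang -8.74 tcp [0.6252 0.1253 0.1118] F [-0.  -0.2 -3.8] op 0.556 t 17.5 shift [ 0.06 -0.17 -7.72] turn 0.01
```

View pics/c10.png

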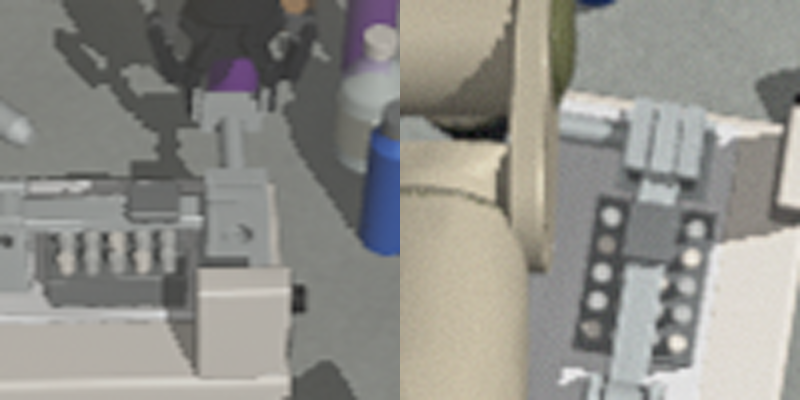

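Run:
```python
from m import *
z=load('top9')
print('entry',proj(z,[[.6114,.0322,.12]]),'nose',proj(z,[[.609,.0195,.12]]), 'crop', (proj(z,[[.609,.0195,.12],[.6114,.0322,.12],[.6114,.0322,.144]])-[190,140])*4)
pin('top9',(.02,.13));pin('side9',(.02,.13))
```

```text
entry [[247.6734 174.0051]] nose [[252.2517 174.8979]] crop [[249.0069 139.5915]
 [230.6935 136.0204]
 [229.4845 130.4533]]
top9 387 n [-0.1519 -0.9884  0.    ] lmax 0.12990425689339588
  l 0.048 lateral -0.0080..0.0106 mid 0.0013  ztop 0.0177 n21
  l 0.056 lateral -0.0079..0.0113 mid 0.0017  ztop 0.0182 n21
  l 0.064 lateral -0.0079..0.0095 mid 0.0008  ztop 0.0175 n19
  l 0.072 lateral -0.0068..0.0111 mid 0.0022  ztop 0.0173 n21
  l 0.080 lateral -0.0078..0.0086 mid 0.0004  ztop 0.0190 n20
  l 0.088 lateral -0.0068..0.0111 mid 0.0021  ztop 0.0168 n21
  l 0.096 lateral -0.0220..0.0245 mid 0.0012  ztop 0.0331 n44
  l 0.104 lateral -0.0295..0.0267 mid -0.0014  ztop 0.0334 n68
  l 0.112 lateral -0.0288..0.0250 mid -0.0019  ztop 0.0324 n52
  l 0.120 lateral -0.0297..0.0269 mid -0.0014  ztop 0.0321 n60
  l 0.128 lateral -0.0289..0.0245 mid -0.0022  ztop 0.0325 n39
side9 228 n [-0.1519 -0.9884  0.    ] lmax 0.12987745621340524
  l 0.024 lateral -0.0106..0.0095 mid -0.0006  ztop 0.0205 n12
  l 0.032 lateral -0.0109..0.0057 mid -0.0026  ztop 0.0188 n11
  l 0.040 lateral -0.0080..0.0087 mid 0.0004  ztop 0.0194 n10
  l 0.048 lateral -0.0082..0.0079 mid -0.0001  ztop 0.0185 n11
  l 0.056 lateral -0.0085..0.0078 mid -0.0004  ztop 0.0175 n12
  l 0.064 lateral -0.0088..0.0073 mid -0.0007  ztop 0.0161 n9
  l 0.072 lateral -0.0092..0.0069 mid -0.0011  ztop 0.0184 n10
  l 0.096 lateral -0.0233..0.0177 mid -0.0028  ztop 0.0338 n25
  l 0.104 lateral -0.0297..0.0205 mid -0.0046  ztop 0.0343 n35
  l 0.112 lateral -0.0300..0.0234 mid -0.0033  ztop 0.0325 n30
  l 0.120 lateral -0.0271..0.0230 mid -0.0020  ztop 0.0329 n40
  l 0.128 lateral -0.0273..0.0220 mid -0.0026  ztop 0.0330 n21
```

The nose is already about 13 mm inside the entry hole with no contact force. I'll raise it 1.5 mm to centre it and continue.

Request:
jog_arm(series=[[[0,0,-0.15,0,0],[0,0,-0.15,0,0],[0,0,-0.15,-0.6,0],[0,0,-0.15,-1.2,0],[0,0,-0.15,-1.2,0]]])

```text
clock: 18.0
tcp_pos: [0.6233, 0.1124, 0.1133]
eef_rot: [-1.568, 0.12, -0.12]
force: [0.1, -0.9, -3.3]
opening: 0.557
```

Run:
```python
from m import *
to(.614,.049,.1135,-8.75)
```

```text
ang -8.79 tcp [0.6233 0.1124 0.1133] F [ 0.1 -0.9 -3.3] op 0.557 t 18.0 shift [ 0.05 -0.02 -6.41] turn -0.04
```

Request:
jog_arm(series=[[[0,0,0,-0.8,0],[0,0,0,-1.6,0],[0,0,0,-2.4,0],[0,0,0,-2.4,0]]])

```text
clock: 18.4
tcp_pos: [0.6196, 0.0883, 0.1134]
eef_rot: [-1.568, 0.121, -0.121]
force: [0.4, 0.6, -4.2]
opening: 0.56
```

Run:
```python
from m import *
to(.614,.049,.1135,-8.75)
```

```text
ang -8.81 tcp [0.6196 0.0883 0.1134] F [ 0.4  0.6 -4.2] op 0.560 t 18.4 shift [ 0.05 -0.01 -3.97] turn -0.06
```

No contact so far. I'll keep going to just short of home.

Request:
jog_arm(series=[[[0,0,0,-0.8,0],[0,0,0,-1.6,0],[0,0,0,-2.4,0],[0,0,0,-3.1,0],[0,0,0,-3.5,0],[0,0,0,-3.5,0]]])

```text
clock: 19.0
tcp_pos: [0.6143, 0.0544, 0.1133]
eef_rot: [-1.567, 0.12, -0.12]
force: [-0.1, 0.1, -3.4]
opening: 0.554
```

Run:
```python
from m import *
to(.614,.049,.1135,-8.75)
```

```text
ang -8.78 tcp [0.6143 0.0544 0.1133] F [-0.1  0.1 -3.4] op 0.554 t 19.0 shift [ 0.05 -0.02 -0.54] turn -0.03
```

Request:
jog_arm(series=[[[0,0,0,-0.2,0],[0,0,0,-0.4,0],[0,0,0,-0.6,0],[0,0,0,-0.6,0]]])

```text
clock: 19.4
tcp_pos: [0.6134, 0.0492, 0.1133]
eef_rot: [-1.567, 0.12, -0.12]
force: [1.7, 0.7, -5.3]
opening: 0.556
```

Run:
```python
from m import *
to(.614,.049,.1135,-8.75)
snap('side','side10')
cv2.imwrite('pics/c11.png',cv2.resize(load('side10')['p'][120:240,200:320],None,fx=5,fy=5,interpolation=cv2.INTER_CUBIC)[:,:,::-1])
```

```text
ang -8.74 tcp [0.6134 0.0492 0.1133] F [ 1.7  0.7 -5.3] op 0.556 t 19.4 shift [ 0.06 -0.02 -0.01] turn 0.01
```

View pics/c11.png

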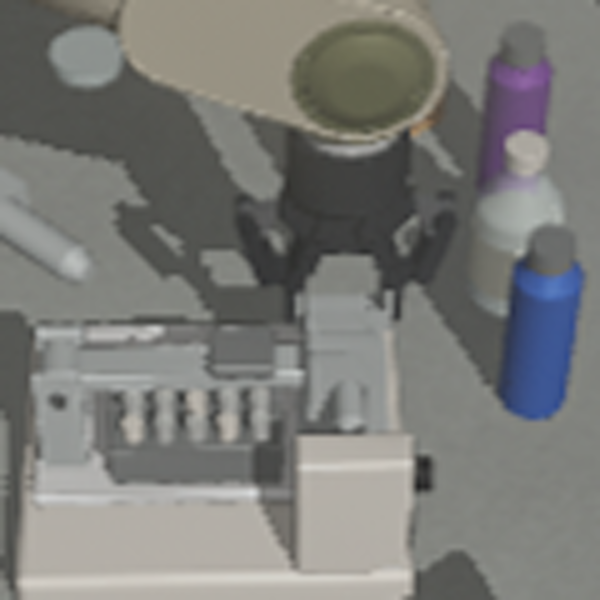

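The nose sticks out of the far cheek at (350,405) in the crop and the head is almost at the fork. I'll push gently until it makes contact.

Request:
jog_arm(series=[[[0,0,0,-0.15,0],[0,0,0,-0.3,0],[0,0,0,-0.3,0]]])

```text
clock: 19.75
tcp_pos: [0.6134, 0.0492, 0.1133]
eef_rot: [-1.562, 0.118, -0.12]
force: [4.1, 15.6, -4.8]
opening: 0.559
```

Request:
jog_arm(series=[[[0,0,0,-0.2,0],[0,0,0,-0.2,0]]])

```text
clock: 19.95
tcp_pos: [0.6134, 0.0491, 0.1134]
eef_rot: [-1.559, 0.117, -0.121]
force: [7.0, 24.4, -5.2]
opening: 0.559
```

Run:
```python
from m import *
to(.614,.049,.1135,-8.75)
```

```text
ang -8.68 tcp [0.6134 0.0491 0.1134] F [ 7.  24.4 -5.2] op 0.559 t 19.95 shift [ 0.06 -0.01 -0.  ] turn 0.07
```

Request:
jog_arm(series=[[[0,0,0,0.4,0],[0,0,0,0.4,0],[0.8,0,0,0.4,0],[0.8,0,0,0.4,0],[0.8,0,0,0.4,0],[0.8,0,0,0.4,0],[0.8,0,0,0.4,0],[0.8,0,-2,0.4,0],[0.8,0,-5,0.4,0],[0.8,0,-9,0.4,0],[0.8,0,-13,0.4,0],[0.8,0,-15,2.4,0],[0.8,0,-15,6,0],[0.8,-5,-15,10,0],[0.8,-10,-15,14,0],[0.8,-14,-15,18,0],[0.8,-18,-15,22,0],[0.8,-20,-15,24,0],[0.8,-20,-15,24,0]]])

```text
clock: 21.85
tcp_pos: [0.4489, 0.3145, 0.2638]
eef_rot: [-1.567, 0.117, -0.117]
force: [1.3, -0.4, 0.6]
opening: 0.801
```

Run:
```python
from m import *
to(.614,.049,.1135,-8.75)
snap('side','side11');snap('top','top11')
a=cv2.resize(load('side11')['p'][130:230,210:310],None,fx=4,fy=4,interpolation=cv2.INTER_CUBIC);b=cv2.resize(load('top11')['p'][130:230,190:290],None,fx=4,fy=4,interpolation=cv2.INTER_CUBIC)
cv2.imwrite('pics/c12.png',np.hstack([a,b])[:,:,::-1])
h=np.array([.4314,.0353]);th=np.radians(-8.75);ex=np.array([np.cos(th),np.sin(th)]);ey=np.array([-ex[1],ex[0]])
for n in('top11','side11'):
    Q=cloud(load(n)).reshape(-1,3);L=Q[:,:2]-h;l=L@ex;w=L@ey;z=Q[:,2]
    m=(abs(z-.13)<.006)&(w>.015)&(w<.08)&(l>.13)&(l<.23)
    print(n,'head: l %.4f..%.4f w %.4f..%.4f z %.4f n%d'%(l[m].min(),l[m].max(),w[m].min(),w[m].max(),np.median(z[m]),m.sum()))
    m=(abs(z-.144)<.005)&(abs(w)<.04)&(l>.14)&(l<.23)
    print('  fork: l %.4f..%.4f w %.4f..%.4f z %.4f'%(l[m].min(),l[m].max(),w[m].min(),w[m].max(),np.median(z[m])))
    for b in (.03,.06,.1,.115,.13,.15):
        m=(abs(l-b)<.006)&(abs(w)<.01)&(z>.1); print('  bar',b,np.median(z[m]).round(4) if m.any() else None)
    P=Q[(abs(Q[:,0]-.29)<.05)&(abs(Q[:,1]-.40)<.05)&(z>.135)&(z<.17)]; print('  bottle',P.mean(0),len(P))
```

```text
ang -8.55 tcp [0.4489 0.3145 0.2638] F [ 1.3 -0.4  0.6] op 0.801 t 21.85 shift [ 20.28  15.02 -23.81] turn 0.20
top11 head: l 0.1545..0.2053 w 0.0167..0.0526 z 0.1281 n180
  fork: l 0.1558..0.2042 w -0.0243..0.0243 z 0.1430
  bar 0.03 0.1259
  bar 0.06 0.126
  bar 0.1 0.1375
  bar 0.115 0.1383
  bar 0.13 0.1384
  bar 0.15 0.1259
  bottle [nan nan nan] 0
side11 head: l 0.1519..0.2008 w 0.0296..0.0558 z 0.1289 n52
  fork: l 0.1531..0.2009 w -0.0267..0.0288 z 0.1435
  bar 0.03 0.1278
  bar 0.06 0.1237
  bar 0.1 0.1393
  bar 0.115 0.1382
  bar 0.13 0.1348
  bar 0.15 0.1278
  bottle [0.2907 0.3957 0.1474] 67<stdin>:15: RuntimeWarning: Mean of empty slice.
  ret = um.true_divide(
```

View pics/c12.png

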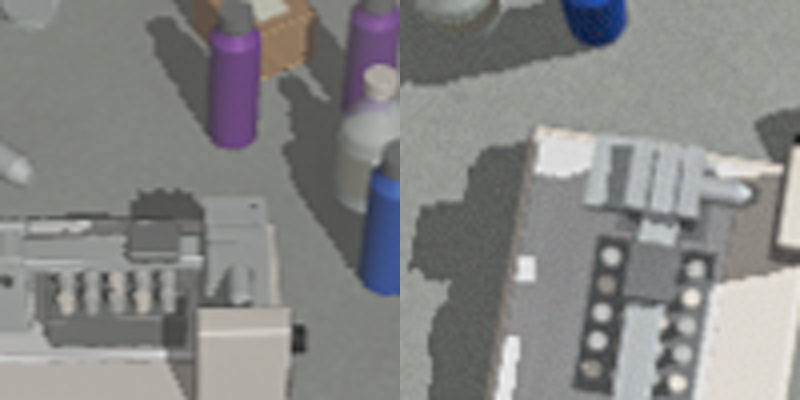

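View pics/side11.png

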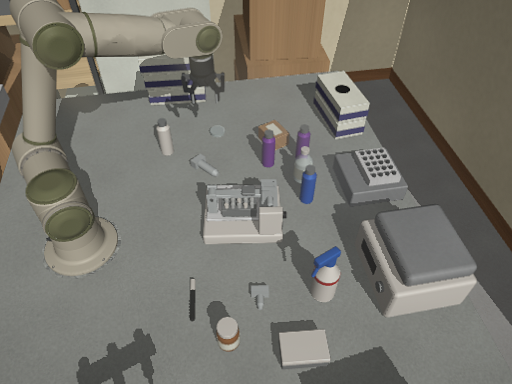

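Run:
```python
from h import *
print(job.job_done())
```

```text
the job is handed in; nothing more can be done
None
```

The rack is secured and the job is handed in, at about 22 s of the 70 s allowed. No verdict was reported.

- **Bottle:** It stands upright at about (0.29, 0.40), roughly 0.49 m from the fork hole. The arm has let go of it. The last top picture had the bottle hidden behind the arm, so its final position comes from the side camera only.
- **Bar:** I pressed it onto its stop with about 21 N. The last depth readings show it level, with the pad 138 mm up where 139 mm is expected.
- **Pin:** The long pin went in from the open side without any jamming and stopped hard at about 24 N.
    - **Depth:** The back of the head measures 52.6 mm from the fork centre, against 52.5 mm when fully home, and the nose shows beyond the far cheek.
    - **Alignment:** The pin is centred on the fork in x to within about 1 mm. The head top read 128–129 mm against a nominal 130 mm, consistent with the pin resting in its clearance.
- **Everything else:** The other two pins and the bystanders look undisturbed in the last side picture, and the arm is clear of everything. I checked these by eye and did not measure them.

The two cameras disagreed by about 2–3 mm along x. I allowed for this by measuring the pin against the fork within each picture.

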